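Load the watch-cleaning basket

ROBOT

A 6-joint arm with a two-finger parallel gripper is mounted at the origin on the work surface. World frame = base frame: x ahead of the robot, y to its left, z up, the work surface at z = 0. Lengths are in mm, angles in rad, forces in N, time in s.
With the tool pointing down it reaches from about 325 to 775 mm from the base axis. Payload 5.5 kg.
Tool frame: the origin (TCP) lies at the centre of the arm's flange, where the gripper is bolted on; the fingertips stand 173 mm ahead of it and the grasp point (between the pads) lies 155 mm ahead of it (tips_ahead is the distance from the TCP to the fingertips, in mm); x points along the fingers, z is the direction in which the jaws open and shut, and the axes are right-handed (so a half turn about x gives the same grasp; the last joint's range is limited). The gripper opens to 85 mm and grips with 20 to 120 N. Pads are 22 mm wide; open, the fingers measure 114 mm over their backs; the gripper's body (76 mm by 85 mm) begins 54 mm behind the grasp point. The pads swing forward as they close: fully open they stand 13 mm farther back than shut.
Start: joints at [-1.353, 0.091, 1.231, -0, 1.82, -0.057], TCP at [162.812, -577.503, 404.675] pointing down, gripper open.
Joint ranges: [-2.87, 2.87], [-0.86, 2.18], [0.17, 2.46], [-1.51, 4.65], [0.06, 2.69], [-2.65, 2.65]. Speed limits (rad/s): [2.57, 2.57, 3.01, 3.14, 3.14, 3.14].

INTERFACE

Orientations are given as a unit quaternion [w, x, y, z].
In Python, from rig import sense, get_image, camera_params, hand_in, tips_ahead gives the robot as it stands. The module is installed in compiled form; this text tells all that it offers.
- The arm moves only by the tool step_arm, never from a script. Its argument "steps" is one flat list of numbers, 7 for each row, row after row: the shift along the tool's x, y, z in cm, then the turn, a rotation vector about the tool's x, y, z in rad, then the closure, from -1 (fully open) to 1 (shut), so that 0 is half open. In form: [tx, ty, tz, ax, ay, az, fingers, tx, ty, tz, ax, ay, az, fingers, ...]. A call has 1 to 20 rows; each row is the pose to reach, as a shift and turn from the pose commanded when the call began, along the tool's axes at that moment; what a row does not reach only later rows make up. A row lasts 1/8 s, in which the tool goes at most 62.5 mm and 10.7 degrees, less where a joint would pass 70% of its speed; a pose out of reach is approached as far as the arm can. A call with a gripper value outside its range is refused whole. The fingers move at their own pace and stop on an object; "grip_force" is the grip in N (left out, the last holds). Time passes only in rows, so rows that repeat a pose let the fingers close. It gives the time, the measured TCP pose, the force and the opening at its end, in the units of the state.
- sense(): the state, without advancing time (a new reading comes with each control period).
- get_image(name): name is "side" or "top"; returns the picture (400x640x3 uint8, red, green, blue); there is no depth.
- camera_params(name): a dict with "intrinsics" (3x3 intrinsics, pixels), "view" (4x4, takes a point from world to camera coordinates). Camera axes: x right, y down, z forward; pixel columns grow to the right and rows downward; lengths in mm; the calibration is good to about 2 mm. A picture is of the moment at which its call begins. camera_params takes no time and is no camera call.
- hand_in(): hands the job in, once; it reports no verdict.
The state is a dict: "time_s": time; "joint_positions": joint angles; "dq": joint speeds; "joint_efforts": joint torques, N m; "tool_pos": TCP position; "ee_rot": TCP orientation; "wrist_force": force on the tool from outside, world axes, zero at the start; "torque": the same for the moment, N m; "finger_gap": finger opening in mm.
Only numpy, scipy, OpenCV 4.12 (cv2) and the standard library are available. Lean on these libraries where they do the work, as an engineer would, in place of code of your own. Each camera call takes 0.05 s, during which the arm holds its last target.

TASK

Get the round cleaning basket ready for the machine: move the three small-parts pots from the tray into it, so that all seven pots stand side by side, upright and flat on the basket's floor, one in the middle and six around it. Set each pot down rather than letting it drop, tip none of them over, and leave the basket where it is and the other things on the bench alone.

Things in the scene. Friction and masses are not known exactly. Their poses are not given: they have to be found in the camera images.
- pot0_mid (a point): centre (half-way up) of one of 7 identical lidded parts pots, about 60 g, 64 mm high, z up its axis. Mesh body 40 across; foot chamfered from 33 across at the bottom to 40 at 5 up; fixed brass lid, edge 27 up, top 32 up; on it an upright round black grip 12 across, from 32 to 64 up, white band near its top. Any of the seven may be on the tray or in the basket
- pot1_mid (a point): centre (half-way up) of one of 7 identical lidded parts pots, about 60 g, 64 mm high, z up its axis. Mesh body 40 across; foot chamfered from 33 across at the bottom to 40 at 5 up; fixed brass lid, edge 27 up, top 32 up; on it an upright round black grip 12 across, from 32 to 64 up, white band near its top. Any of the seven may be on the tray or in the basket
- pot2_mid (a point): centre (half-way up) of one of 7 identical lidded parts pots, about 60 g, 64 mm high, z up its axis. Mesh body 40 across; foot chamfered from 33 across at the bottom to 40 at 5 up; fixed brass lid, edge 27 up, top 32 up; on it an upright round black grip 12 across, from 32 to 64 up, white band near its top. Any of the seven may be on the tray or in the basket
- pot3_mid (a point): centre (half-way up) of one of 7 identical lidded parts pots, about 60 g, 64 mm high, z up its axis. Mesh body 40 across; foot chamfered from 33 across at the bottom to 40 at 5 up; fixed brass lid, edge 27 up, top 32 up; on it an upright round black grip 12 across, from 32 to 64 up, white band near its top. Any of the seven may be on the tray or in the basket
- pot4_mid (a point): centre (half-way up) of one of 7 identical lidded parts pots, about 60 g, 64 mm high, z up its axis. Mesh body 40 across; foot chamfered from 33 across at the bottom to 40 at 5 up; fixed brass lid, edge 27 up, top 32 up; on it an upright round black grip 12 across, from 32 to 64 up, white band near its top. Any of the seven may be on the tray or in the basket
- pot5_mid (a point): centre (half-way up) of one of 7 identical lidded parts pots, about 60 g, 64 mm high, z up its axis. Mesh body 40 across; foot chamfered from 33 across at the bottom to 40 at 5 up; fixed brass lid, edge 27 up, top 32 up; on it an upright round black grip 12 across, from 32 to 64 up, white band near its top. Any of the seven may be on the tray or in the basket
- pot6_mid (a point): centre (half-way up) of one of 7 identical lidded parts pots, about 60 g, 64 mm high, z up its axis. Mesh body 40 across; foot chamfered from 33 across at the bottom to 40 at 5 up; fixed brass lid, edge 27 up, top 32 up; on it an upright round black grip 12 across, from 32 to 64 up, white band near its top. Any of the seven may be on the tray or in the basket
- basket: round steel cleaning basket, loose, 0.6 kg; origin at the centre of its underside, z up. Floor flat, 4 mm thick; 130 across inside, wall 3 thick, rim 30 high; two wire loops reach out to 87 from the centre at +y and -y, 31 high. Four pots stand in it at the start, in four of the six outer places; the middle and two opposite outer places are empty
- basket_in (a point): centre of the basket's inner floor, 4 mm above its underside. Seven pots just fit: one here, six around it every 60 degrees, centres about 42.5 mm apart, then 2 to 3 mm free between pots and to the wall. The ring may be turned to any angle: see the pots already there, about 1 mm off true. Above the lids (36 above the bench) about 30 mm are free from one grip to the next
- tray: shallow blue tray fixed to the bench, 95 (its x) by 215 (its y), rim 12 high, floor 4 thick; origin at the centre of its underside. Three pots stand on its floor in a row along its y, about 64 apart
- watch: steel wristwatch lying open and flat, case 40 mm across and 10 high, bracelet straight out both ways, 162 long along its y; origin under the case. Bystander.
- tweezers: aluminium tweezers lying flat, 120 long along its x, 16 wide, 8 high; origin under the middle. Bystander.
- loupe: black eyeglass loupe, a cone 36 across and 34 high; origin at the centre of its underside. Bystander.
- blower: red rubber dust blower standing on its flat foot, bulb 62 across, steel nozzle pointing up, 105 high in all; origin at the centre of its underside. Bystander.

How it is judged:
By the outcome, as a careful person would: the job done as asked, in the order asked, and still so for the second after the job is handed in, with the robot touching nothing.
It also fails if it takes over 72 s, if anything falls off the work surface, if the arm or the gripper's body presses on something with over 40 N, if the wrist force passes 120 N, or if a joint passes its speed limit or range.

## Working session

There is one attempt and no reset: what is moved stays moved. The work goes in short steps, Python scripts to look and compute and a tool call to move; the robot and the scene stay as the last step left them, time stands still between calls to the robot, and variables do not carry over. Pictures are saved under pics/ and viewed, and the job is handed in when it is done.

Besides the shell and the picture viewer there is one more tool, called after "Request:" as name(argument=value, ...) on one line, values as JSON. step_arm: Moves the arm, as the interface text tells. Its arguments: {"type":"object","properties":{"steps":{"type":"array","items":{"type":"number"}},"grip_force":{"type":"number"}},"required":["steps"]}

```bash
mkdir -p pics; python3 - <<'E'
from rig import *
import cv2,numpy as np
np.set_printoptions(suppress=True,precision=4)
for n in("top","side"):
    im=get_image(n); cv2.imwrite(f"pics/{n}0.png",im[:,:,::-1]); p=camera_params(n); print(n,p["intrinsics"],p["view"])
print(sense(), tips_ahead)
E
```

```text
top [[406.1136   0.     321.8059]
 [  0.     406.1136 200.0928]
 [  0.       0.       1.    ]] [[ -0.0039  -1.       0.0048  -3.7014]
 [ -0.9738   0.0027  -0.2273 587.8554]
 [  0.2272  -0.0055  -0.9738 715.6581]
 [  0.       0.       0.       1.    ]]
side [[410.2714   0.     319.7478]
 [  0.     410.2714 190.7279]
 [  0.       0.       1.    ]] [[   0.9986   -0.0527   -0.003  -557.172 ]
 [  -0.0414   -0.747    -0.6635   74.5518]
 [   0.0327    0.6627   -0.7482  906.1028]
 [   0.        0.        0.        1.    ]]
{'time_s': 0.1, 'joint_positions': array([-1.3527,  0.0918,  1.2317, -0.    ,  1.8198, -0.0567]), 'dq': array([-0.0001, -0.0011, -0.0012, -0.0016, -0.0003,  0.0004]), 'joint_efforts': array([  0.0031, -46.0218, -41.9218,   0.    ,   0.0107,  -0.    ]), 'tool_pos': array([ 162.8225, -577.5499,  403.6736]), 'ee_rot': array([ 0.5633,  0.4272,  0.5642, -0.4264]), 'wrist_force': array([-0.6429,  0.1764,  0.2457]), 'torque': array([0.013 , 0.0027, 0.0345]), 'finger_gap': 85.48272470917799} 173.4
```

View pics/top0.png

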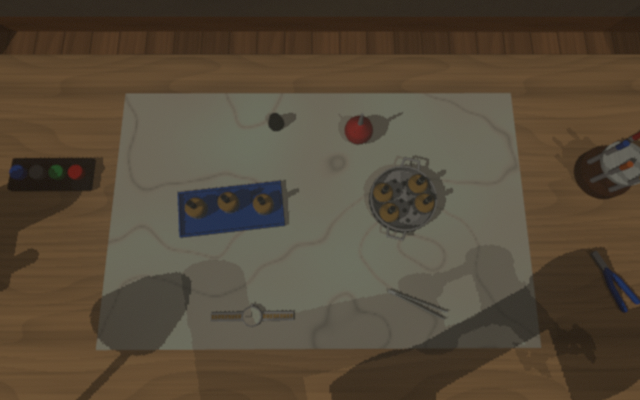

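View pics/side0.png

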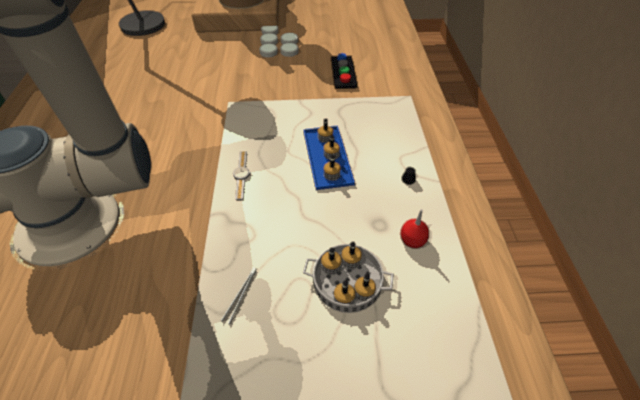

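The top view shows the tray with pots near (195,207), (228,202) and (262,203), and the basket near (403,198) with four pots. I'll enlarge both.

```bash
python3 - <<'E'
import cv2
t=cv2.imread("pics/top0.png"); s=cv2.imread("pics/side0.png")
def c(im,x0,y0,x1,y1,k,n): cv2.imwrite(n,cv2.convertScaleAbs(cv2.resize(im[y0:y1,x0:x1],None,fx=k,fy=k,interpolation=cv2.INTER_CUBIC),alpha=1.6))
c(t,355,150,455,245,6,"pics/tb.png");c(t,170,170,300,245,6,"pics/tt.png")
c(s,295,235,405,315,7,"pics/sb.png");c(s,295,110,365,195,7,"pics/st.png")
E
```

```text
(no output)
```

View pics/tb.png

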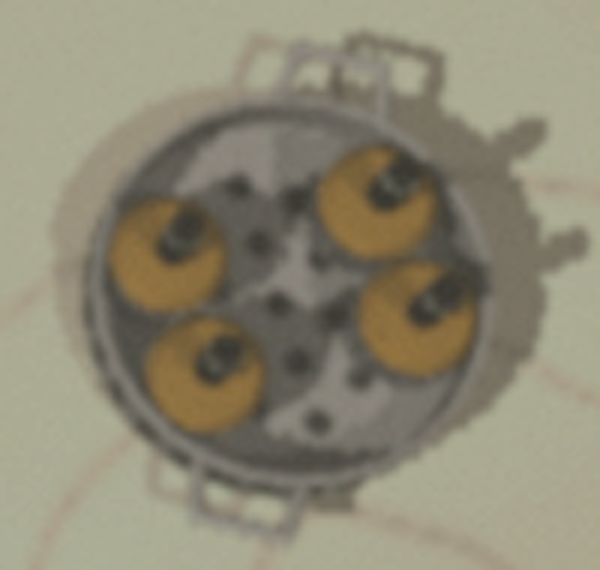

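View pics/tt.png

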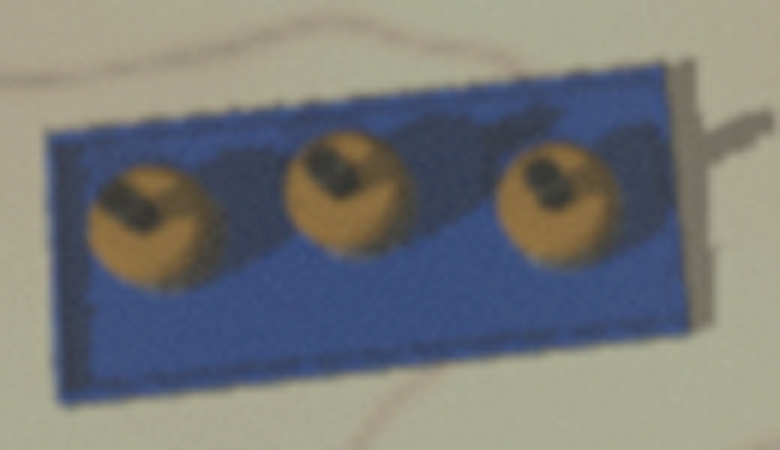

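View pics/sb.png

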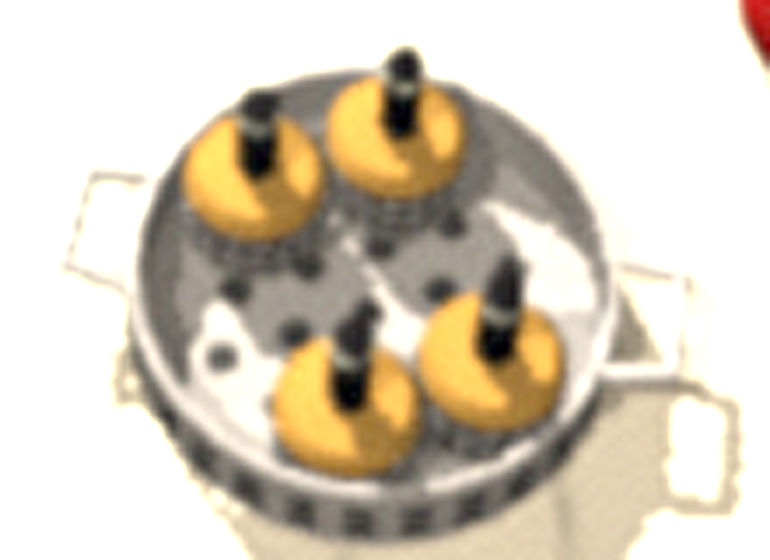

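View pics/st.png

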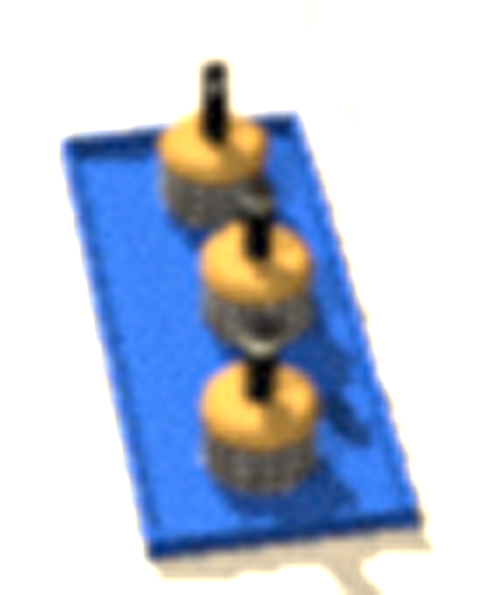

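```bash
cat > h.py <<'E'
import cv2,numpy as np
from rig import *
from scipy.optimize import least_squares
from scipy.spatial.transform import Rotation as R
np.set_printoptions(suppress=True,precision=2)
def proj(n,P):
    p=camera_params(n);P=np.atleast_2d(P);c=P@p["view"][:3,:3].T+p["view"][:3,3];q=c@p["intrinsics"].T;return q[:,:2]/q[:,2:]
def unproj(n,uv,z):
    p=camera_params(n);V=p["view"];d=V[:3,:3].T@np.linalg.solve(p["intrinsics"],[*uv,1]);o=-V[:3,:3].T@V[:3,3];return o+d*(z-o[2])/d[2]
a=np.linspace(0,2*np.pi,60,endpoint=False)
def lidmodel(x,y,z0=4):
    return np.vstack([np.c_[x+20*np.cos(a),y+20*np.sin(a),0*a+z0+27],np.c_[x+2*np.cos(a),y+2*np.sin(a),0*a+z0+32]])
def lids(n,im,z0=4,amin=50):
    hsv=cv2.cvtColor(cv2.resize(im,None,fx=4,fy=4,interpolation=cv2.INTER_CUBIC),cv2.COLOR_RGB2HSV)
    m=cv2.inRange(hsv,(9,110,50),(27,255,255))
    m=cv2.morphologyEx(m,cv2.MORPH_OPEN,np.ones((5,5)))
    cs,_=cv2.findContours(m,cv2.RETR_EXTERNAL,cv2.CHAIN_APPROX_NONE);out=[]
    for c in cs:
        A=cv2.contourArea(c)/16
        if A<amin: continue
        h=cv2.convexHull(c);M=cv2.moments(h);u=np.array([M['m10'],M['m01']])/M['m00'];u=(u+.5)/4-.5
        def f(p):
            hh=cv2.convexHull(proj(n,lidmodel(p[0],p[1],z0)).astype(np.float32));M=cv2.moments(hh);return np.array([M['m10'],M['m01']])/M['m00']-u
        p0=unproj(n,u,z0+27)[:2]
        s=least_squares(f,p0,diff_step=1e-3).x
        out.append((s,u,A,M['m00']/16))
    return out
E
python3 - <<'E'
from h import *
for n in("top","side"):
    im=cv2.imread(f"pics/{n}0.png")[:,:,::-1].copy()
    print(n)
    for s,u,A,H in lids(n,im,4,40 if n=="side" else 60):
        if s[0]>0 and s[0]<900: print(s,u,A,H, cv2.contourArea(cv2.convexHull(proj(n,lidmodel(*s)).astype(np.float32))))
s=sense(); print(R.from_quat(s["ee_rot"],scalar_first=True).as_matrix())
E
```

```text
top
[ 669.1  -636.45] [626.15 165.13] 76.125 80.53125 278.0494875186123
[580.7   -0.77] [319.3  207.75] 240228.21875 245179.3125 302.8406659751199
side
[ 611.15 -207.75] [354.06 289.47] 553.0625 779.4375 327.47999797482044
[ 592.64 -136.28] [340.84 257.17] 489.21875 671.90625 274.0837380469311
[592.48 112.  ] [331.72 168.02] 137.9375 156.40625 157.55480516864918
[596.08 184.22] [331.07 147.41] 122.9375 140.125 136.43730390351266
[584.91 247.99] [325.04 130.96] 107.125 120.625 120.97808717563748
[477.06 -32.93] [282.71 218.36] 107024.25 207602.0 217.75197393959388
[[-0.    0.96  0.27]
 [ 0.    0.27 -0.96]
 [-1.    0.   -0.  ]]
```

```bash
python3 - <<'E'
from h import *
for n,pts in (("top",[(384,196),(194,209),(300,300),(262,206),(403,200)]),("side",[(331,262),(345,297),(150,250),(350,150)])):
    im=cv2.imread(f"pics/{n}0.png");h=cv2.cvtColor(im,cv2.COLOR_BGR2HSV)
    for x,y in pts: print(n,x,y,im[y,x],h[y,x])
E
sed -i 's/def lids(n,im,z0=4,amin=50):/def lids(n,im,z0=4,amin=50,smin=140,op=5,box=None):/; s/(9,110,50)/(9,smin,35)/; s/np.ones((5,5))/np.ones((op,op))/' h.py
python3 - <<'E'
from h import *
for n,boxs in (("top",[(170,170,300,245),(355,150,455,245)]),("side",[(295,110,365,195),(295,235,405,315)])):
  im=cv2.imread(f"pics/{n}0.png")[:,:,::-1].copy()
  for x0,y0,x1,y1 in boxs:
    im2=np.zeros_like(im);im2[y0:y1,x0:x1]=im[y0:y1,x0:x1]
    for sm in (130,160,180):
     print(n,sm)
     for s,u,A,H in lids(n,im2,4,40,sm,9): print(s,u,A,H, cv2.contourArea(cv2.convexHull(proj(n,lidmodel(*s)).astype(np.float32))))
E
```

```text
top 384 196 [39 70 89] [ 19 143  89]
top 194 209 [37 59 73] [ 18 126  73]
top 300 300 [ 92 107 107] [ 30  36 107]
top 262 206 [41 68 86] [ 18 133  86]
top 403 200 [48 54 54] [30 28 54]
side 331 262 [ 45  96 130] [ 18 167 130]
side 345 297 [ 49 100 133] [ 18 161 133]
side 150 250 [ 55  85 114] [ 15 132 114]
side 350 150 [186 218 227] [ 23  46 227]
top 130
[576.27 252.43] [193.13 210.27] 69.90625 92.96875 305.53419712593313
[584.76 116.64] [260.98 205.95] 83.34375 110.90625 302.5391668435186
[587.91 187.79] [225.67 204.51] 77.96875 100.78125 302.1805750509957
top 160
top 180
top 130
[ 566.77 -138.63] [388.01 214.35] 112.3125 148.28125 305.5282875362318
[ 586.45 -211.3 ] [423.57 204.67] 120.03125 162.375 300.11126450286247
[ 607.35 -128.  ] [381.95 194.73] 104.375 136.90625 295.45031881076284
[ 626.74 -200.09] [416.89 185.41] 117.75 157.25 290.3413724221755
top 160
top 180
side 130
[592.45 112.14] [331.7  167.98] 130.5625 144.625 157.51120165060274
[596.02 184.22] [331.05 147.41] 115.3125 129.0 136.43720314651728
[585.11 247.73] [325.13 131.02] 98.9375 108.90625 121.03397047671024
side 160
[592.43 111.53] [331.71 168.16] 99.9375 115.46875 157.70849854755215
[595.89 183.57] [331.01 147.59] 79.46875 98.375 136.61072037857957
[585.34 247.85] [325.21 130.99] 78.40625 87.8125 121.00312788889278
side 180
side 130
[ 591.95 -213.92] [344.11 293.  ] 265.125 311.84375 333.6126677300781
[ 631.6  -202.69] [364.64 286.48] 256.375 299.03125 322.362908505369
[ 572.59 -141.95] [330.93 260.11] 233.46875 267.75 278.6038480391726
[ 613.64 -130.69] [351.12 254.28] 227.875 261.6875 269.68285366287455
side 160
[ 591.77 -214.16] [344.02 293.12] 201.09375 269.90625 333.82782576140016
[ 631.85 -203.11] [364.8  286.68] 213.28125 261.59375 322.70918788574636
[ 572.68 -142.17] [330.99 260.21] 185.9375 226.9375 278.7550232165959
[ 613.95 -130.67] [351.27 254.26] 182.5625 219.5625 269.6624508916866
side 180
```

```bash
python3 - <<'E'
from h import *
n="top"
im=cv2.imread(f"pics/{n}0.png")[:,:,::-1].copy()
for x0,y0,x1,y1 in [(170,170,300,245),(355,150,455,245)]:
    im2=np.zeros_like(im);im2[y0:y1,x0:x1]=im[y0:y1,x0:x1]
    for sm in (80,100,110):
     print(n,sm)
     for s,u,A,H in lids(n,im2,4,40,sm,11): print(s,u,A,H)
# by-eye circles
for u in [(168,255),(205,375),(378,202),(418,318)]: 
    print(unproj("top",((u[0]+.5)/6-.5+355,(u[1]+.5)/6-.5+150),32.5))
for u in [(155,228),(349,193),(559,205)]: 
    print(unproj("top",((u[0]+.5)/6-.5+170,(u[1]+.5)/6-.5+170),32.5))
# basket rim by eye: left 85..490 , top 100..488
E
```

```text
top 80
[582.67 249.91] [194.6  207.15] 220.15625 272.84375
[590.09 113.84] [262.44 203.36] 213.84375 267.28125
[594.36 185.23] [227.1  201.39] 216.9375 274.5625
top 100
[586.73 114.66] [261.99 204.98] 150.6875 189.53125
[582.49 250.66] [194.22 207.23] 176.375 243.75
[594.05 185.48] [226.97 201.54] 175.09375 245.96875
top 110
[576.89 250.75] [193.98 209.96] 122.0 145.0
[585.63 115.23] [261.69 205.52] 129.4375 160.3125
[588.88 186.28] [226.44 204.04] 126.59375 153.21875
top 80
[ 571.38 -140.38] [388.78 212.09] 248.15625 302.125
[ 612.12 -129.15] [382.43 192.45] 236.6875 289.6875
[ 610.13 -207.03] [420.76 193.3 ] 484.0625 687.96875
top 100
[ 570.98 -139.93] [388.57 212.29] 210.46875 270.46875
[ 590.23 -212.28] [423.94 202.84] 213.375 268.6875
[ 611.79 -128.8 ] [382.27 192.61] 201.15625 258.34375
[ 630.21 -200.97] [417.22 183.77] 206.0625 262.4375
top 110
[ 570.81 -139.91] [388.56 212.37] 191.96875 255.28125
[ 590.06 -212.21] [423.91 202.92] 194.65625 252.625
[ 611.62 -128.63] [382.18 192.69] 180.40625 239.8125
[ 630.14 -200.72] [417.1 183.8] 187.09375 244.46875
[ 612.39 -129.24   32.5 ]
[ 570.98 -140.05   32.5 ]
[ 630.79 -201.4    32.5 ]
[ 590.31 -212.54   32.5 ]
[581.33 247.74  32.5 ]
[593.15 183.53  32.5 ]
[588.83 112.99  32.5 ]
```

```bash
cat >> h.py <<'E'
# commanded pose bookkeeping: cmd.json = [x,y,z,heading of tool z (rad)]
import json
def Rh(h):
    z=np.array([np.cos(h),np.sin(h),0]);x=np.array([0,0,-1.]);return np.c_[x,np.cross(z,x),z]
def row(cmd,tgt):
    R0=Rh(cmd[3]); t=R0.T@(np.array(tgt[:3])-np.array(cmd[:3]))/10
    rv=R.from_matrix(R0.T@Rh(tgt[3])).as_rotvec(); return np.round(t,3),np.round(rv,4)
def fwd(cmd,r):
    R0=Rh(cmd[3]); p=np.array(cmd[:3])+R0@np.array(r[:3])*10; return [*p,cmd[3]-r[3]]
E
python3 - <<'E'
from h import *
s=sense();M=R.from_quat(s["ee_rot"],scalar_first=True).as_matrix();print(np.round(M,4)); h=np.arctan2(M[1,2],M[0,2]);print(h, s["tool_pos"])
c=[162.812,-577.503,404.675,h]
print(row(c,[591,112.6,330,np.radians(14.8)]))
E
```

```text
[[-0.    0.96  0.27]
 [ 0.    0.27 -0.96]
 [-1.    0.   -0.  ]]
-1.2959883313569134 [ 162.82 -577.55  403.67]
(array([  7.47,  59.94, -54.8 ]), array([-1.55,  0.  ,  0.  ]))
```

Request:
step_arm(steps=[7.5,59.9,-54.8,-1.554,0,0,-1,7.5,59.9,-54.8,-1.554,0,0,-1,7.5,59.9,-54.8,-1.554,0,0,-1,7.5,59.9,-54.8,-1.554,0,0,-1,7.5,59.9,-54.8,-1.554,0,0,-1,7.5,59.9,-54.8,-1.554,0,0,-1,7.5,59.9,-54.8,-1.554,0,0,-1,7.5,59.9,-54.8,-1.554,0,0,-1,7.5,59.9,-54.8,-1.554,0,0,-1,7.5,59.9,-54.8,-1.554,0,0,-1,7.5,59.9,-54.8,-1.554,0,0,-1,7.5,59.9,-54.8,-1.554,0,0,-1,7.5,59.9,-54.8,-1.554,0,0,-1,7.5,59.9,-54.8,-1.554,0,0,-1,7.5,59.9,-54.8,-1.554,0,0,-1,7.5,59.9,-54.8,-1.554,0,0,-1,7.5,59.9,-54.8,-1.554,0,0,-1,7.5,59.9,-54.8,-1.554,0,0,-1], grip_force=30)

```text
time_s: 2.35
tool_pos: [590.4, 111.6, 330.3]
ee_rot: [0.702, -0.091, 0.701, 0.091]
wrist_force: [-0.0, 0.4, -0.3]
finger_gap: 85.6
```

```bash
python3 - <<'E'
from h import *
import rig
s=sense();M=R.from_quat(s["ee_rot"],scalar_first=True).as_matrix();print(M,s["tool_pos"],s["wrist_force"],rig.tips_ahead)
c=[162.812,-577.503,404.675,-1.29599]
print(fwd(c,[7.5,59.9,-54.8,-1.554]))
for n in("top","side"):
    im=get_image(n); cv2.imwrite(f"pics/{n}1.png",im[:,:,::-1])
s=cv2.imread("pics/side1.png");cv2.imwrite("pics/s1c.png",cv2.resize(s[40:220,250:430],None,fx=4,fy=3.3*4/3.3*.8,interpolation=cv2.INTER_CUBIC))
E
```

```text
[[ 0.   -0.25  0.97]
 [ 0.    0.97  0.25]
 [-1.   -0.    0.  ]] [590.4  111.63 330.3 ] [-0.03  0.42 -0.32] 173.4
[np.float64(590.6306111264871), np.float64(112.47977947627328), np.float64(329.675), 0.2580100000000001]
```

View pics/side1.png

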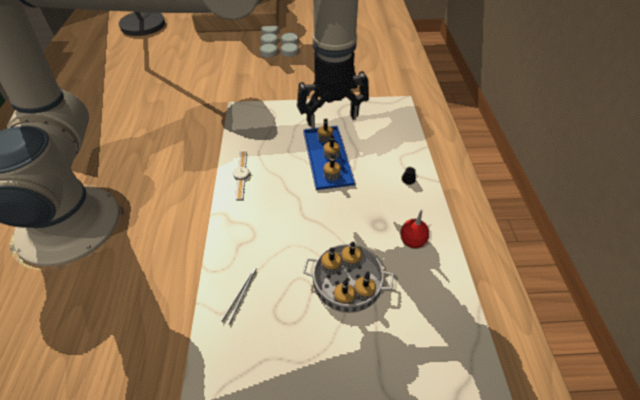

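View pics/top1.png

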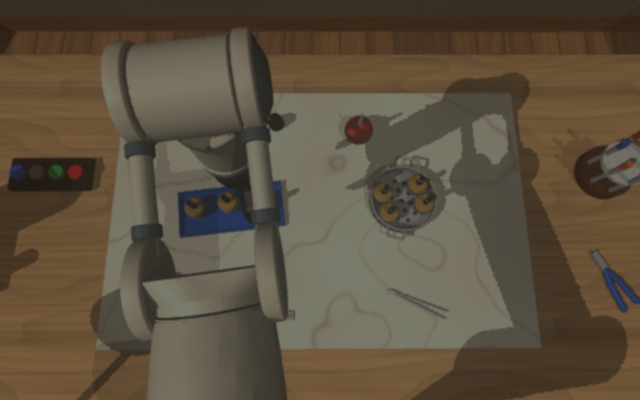

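```bash
python3 - <<'E'
from h import *
d=np.array([np.cos(.258),np.sin(.258),0])
for z in (330-160.4,330-173.4):
  for g in (-57,-42,42,57):
    print(z,g,proj("side",np.array([590.4,111.6,z])+g*d))
s=cv2.imread("pics/side1.png");cv2.imwrite("pics/s1c.png",cv2.resize(s[60:190,280:390],None,fx=5,fy=4.6,interpolation=cv2.INTER_CUBIC))
E
```

```text
169.6 -57 [[306.28 127.52]]
169.6 -42 [[313.11 126.09]]
169.6 42 [[350.48 118.31]]
169.6 57 [[357.01 116.95]]
156.6 -57 [[306.45 132.29]]
156.6 -42 [[313.2  130.86]]
156.6 42 [[350.17 123.07]]
156.6 57 [[356.62 121.71]]
```

View pics/s1c.png

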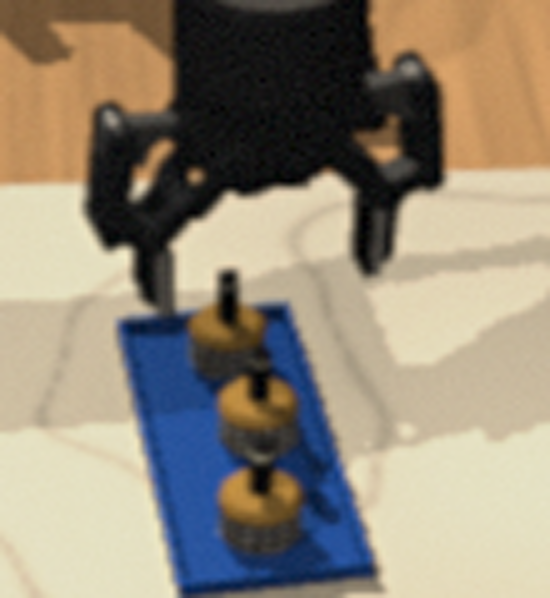

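Request:
step_arm(steps=[6,0.06,0.07,0,0,0,-1,9,0.06,0.07,0,0,0,-1,11.35,0.06,0.07,0,0,0,-1,11.35,0.06,0.07,0,0,0,-1,11.35,0.06,0.07,0,0,0,0,11.35,0.06,0.07,0,0,0,0.3,11.35,0.06,0.07,0,0,0,0.5,11.35,0.06,0.07,0,0,0,0.6,11.35,0.06,0.07,0,0,0,0.7,11.35,0.06,0.07,0,0,0,1,11.35,0.06,0.07,0,0,0,1,11.35,0.06,0.07,0,0,0,1], grip_force=30)

```text
time_s: 3.95
tool_pos: [591.2, 113.3, 216.4]
ee_rot: [0.701, -0.091, 0.701, 0.091]
wrist_force: [-0.3, -0.2, 1.4]
finger_gap: 10.6
```

```bash
python3 - <<'E'
from h import *
im=get_image("side"); cv2.imwrite(f"pics/side2.png",im[:,:,::-1])
print(sense()["wrist_force"],sense()["finger_gap"],sense()["tool_pos"])
s=cv2.imread("pics/side2.png");cv2.imwrite("pics/s2c.png",cv2.resize(s[60:200,280:390],None,fx=5,fy=4.2,interpolation=cv2.INTER_CUBIC))
E
```

```text
[ 0.5  -0.21  1.58] 10.556114417424931 [591.21 113.26 216.36]
```

View pics/s2c.png

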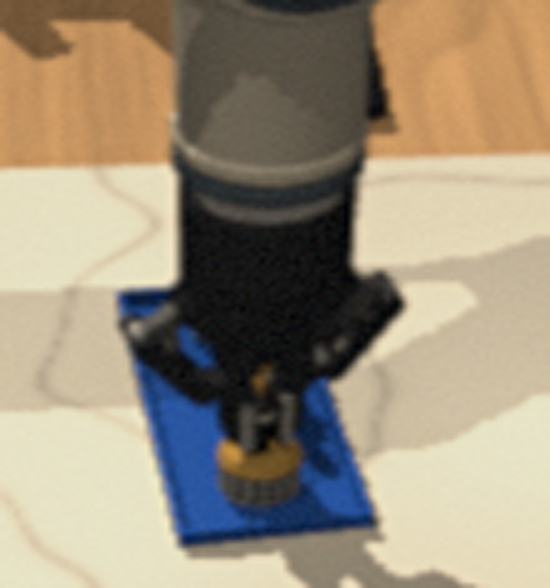

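Request:
step_arm(steps=[-0.5,0,0,0,0,0,1,-2,0,0,0,0,0,1,-5,0,0,0,0,0,1,-8.4,0,0,0,0,0,1,-8.4,-4,-0.9,0,0,0,1,-8.4,-9,-2.02,0,0,0,1,-8.4,-14,-3.14,0,0,0,1,-8.4,-19,-4.26,0,0,0,1,-8.4,-24,-5.39,0,0,0,1,-8.4,-27.8,-6.24,0,0,0,1,-8.4,-27.8,-6.24,0,0,0,1,-8.4,-27.8,-6.24,0,0,0,1,-8.4,-27.8,-6.24,0,0,0,1])

```text
time_s: 5.62
tool_pos: [601.9, -170.3, 300.6]
ee_rot: [0.701, -0.091, 0.701, 0.092]
wrist_force: [0.2, -0.3, -0.5]
finger_gap: 10.7
```

```bash
python3 - <<'E'
from h import *
for n in("top","side"):
    im=get_image(n); cv2.imwrite(f"pics/{n}3.png",im[:,:,::-1])
s=sense();print(s["wrist_force"],s["finger_gap"],s["tool_pos"],s["dq"])
s=cv2.imread("pics/side3.png");cv2.imwrite("pics/s3c.png",cv2.resize(s[170:320,290:410],None,fx=5,fy=4,interpolation=cv2.INTER_CUBIC))
E
```

```text
[-0.11 -0.13 -0.28] 10.90854939597876 [ 601.9  -170.31  300.45] [-0.  0.  0. -0. -0.  0.]
```

View pics/s3c.png

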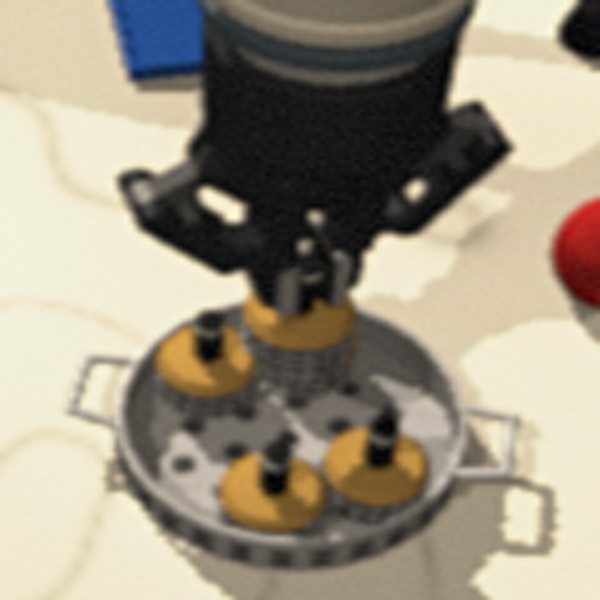

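View pics/top3.png

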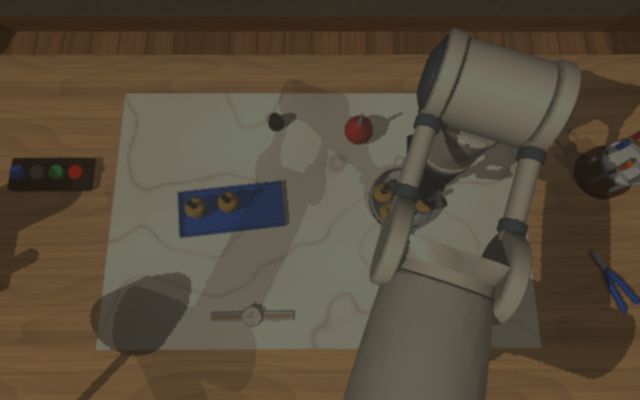

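```bash
cat >> h.py <<'E'
def fitlow(n,l,r,b,z0,g):
    def f(p):
        q=proj(n,lidmodel(p[0],p[1],z0)[:60]);return [(q[:,0].min()+q[:,0].max())/2-(l+r)/2,q[:,1].max()-b]
    return least_squares(f,g,diff_step=1e-3).x
E
python3 - <<'E'
from h import *
for z0 in(88,):
    p=fitlow("side",244/5+290,356/5+290,352/4+170,z0,[602,-171]);print(p)
    q=proj("side",lidmodel(*p,z0));print(q.min(0),q.max(0))
# check same reading method on the pots in basket (same crop): D front-left, C, B
for l,r,b in [(219,325,533),(325,429,508),(155,255,398)]:
    print(fitlow("side",l/5+290,r/5+290,b/4+170,4,[600,-200]))
s=cv2.imread("pics/side3.png");cv2.imwrite("pics/s3d.png",cv2.resize(s[225:275,330:375],None,fx=12,fy=12,interpolation=cv2.INTER_CUBIC))
E
```

```text
[ 602.78 -172.16]
[338.68 238.99] [361.32 258.  ]
[ 592.42 -214.75]
[ 632.81 -204.56]
[ 572.61 -143.4 ]
```

View pics/s3d.png

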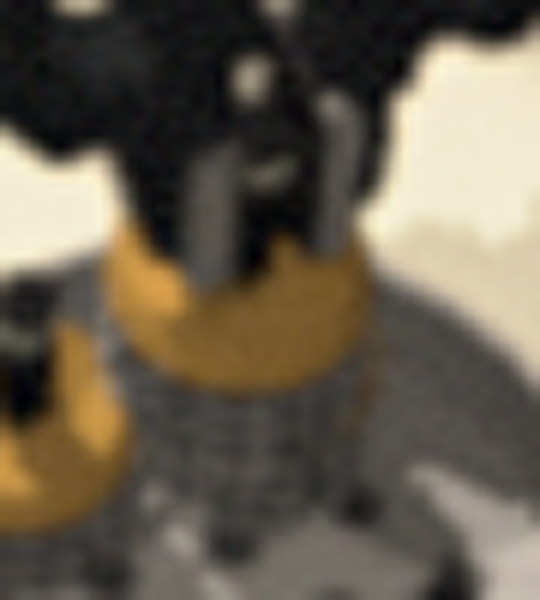

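Request:
step_arm(steps=[1,-0.19,-0.05,0,0,0,1,3,-0.19,-0.05,0,0,0,1,4.5,-0.19,-0.05,0,0,0,1,5.5,-0.19,-0.05,0,0,0,1,6.2,-0.19,-0.05,0,0,0,1,6.8,-0.19,-0.05,0,0,0,1,7.4,-0.19,-0.05,0,0,0,1,7.8,-0.19,-0.05,0,0,0,1,8.1,-0.19,-0.05,0,0,0,1,8.1,-0.19,-0.05,0,0,0,1,8.1,-0.19,-0.05,0,0,0,1])

```text
time_s: 7.1
tool_pos: [601.8, -173.5, 219.5]
ee_rot: [0.701, -0.091, 0.701, 0.091]
wrist_force: [-0.5, -0.5, -0.6]
finger_gap: 10.4
```

```bash
python3 - <<'E'
from h import *
for n in("side",):
    im=get_image(n); cv2.imwrite(f"pics/{n}4.png",im[:,:,::-1])
s=sense();print(s["wrist_force"],s["finger_gap"],s["tool_pos"])
s=cv2.imread("pics/side4.png");cv2.imwrite("pics/s4c.png",cv2.resize(s[235:320,300:400],None,fx=7,fy=7,interpolation=cv2.INTER_CUBIC))
E
```

```text
[-0.07  0.05 -0.24] 10.454077004491168 [ 601.83 -173.46  219.47]
```

View pics/s4c.png

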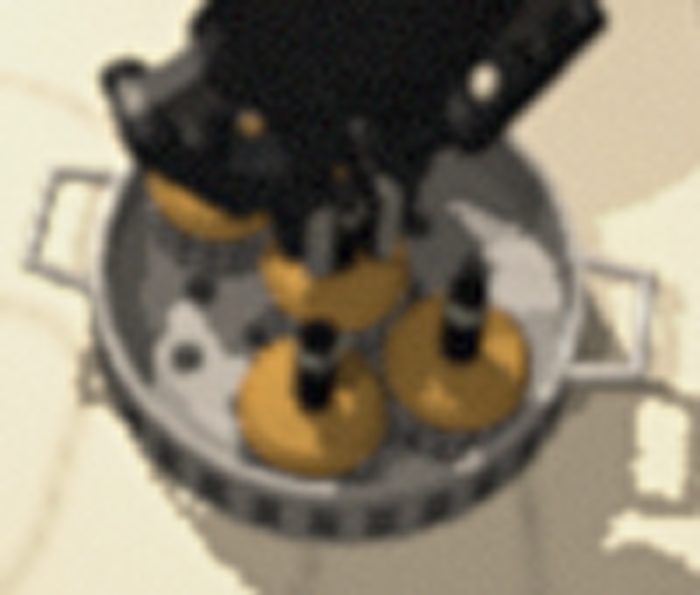

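```bash
python3 - <<'E'
from h import *
for l,r,b,z0 in [(261,410,332,7),(240,386,476,4),(386,530,431,4)]:
    print(fitlow("side",l/7+300,r/7+300,b/7+235,z0,[600,-200]))
E
```

```text
[ 602.79 -174.64]
[ 593.05 -214.29]
[ 632.97 -203.71]
```

Request:
step_arm(steps=[0,0.1,0.06,0,0,0,1,0.1,0.1,0.06,0,0,0,1,0.2,0.1,0.06,0,0,0,1,0.3,0.1,0.06,0,0,0,1,0.3,0.1,0.06,0,0,0,1])

```text
time_s: 7.78
tool_pos: [602.1, -172.3, 216.4]
ee_rot: [0.701, -0.091, 0.701, 0.091]
wrist_force: [0.1, -1.0, 0.6]
finger_gap: 10.6
```

```bash
python3 - <<'E'
from h import *
s=sense();print(s["wrist_force"],s["finger_gap"],s["tool_pos"])
E
```

```text
[ 0.1  -1.    0.56] 10.597902246833291 [ 602.09 -172.33  216.35]
```

Request:
step_arm(steps=[0.03,0,0,0,0,0,1,0.03,0,0,0,0,0,0.65,0.03,0,0,0,0,0,0.55,0.03,0,0,0,0,0,0.4,0.03,0,0,0,0,0,0.35,0.03,0,0,0,0,0,0.35])

```text
time_s: 8.52
tool_pos: [602.1, -172.3, 215.8]
ee_rot: [0.701, -0.091, 0.701, 0.091]
wrist_force: [0.0, -0.3, 0.1]
finger_gap: 27.8
```

```bash
python3 - <<'E'
from h import *
s=sense();print(s["wrist_force"],s["finger_gap"],s["tool_pos"])
cmd=fwd([591.15,113.24,216.175,.25801],[-8.4,-27.8,-6.24,0]);cmd=fwd(cmd,[8.1,-.19,-.05,0]);cmd=fwd(cmd,[.3,.1,.06,0]);print(cmd)
print(row(cmd,[595,184,300,.258]))
E
```

```text
[ 0.05 -0.27  0.08] 27.831726197395156 [ 602.08 -172.32  215.82]
[np.float64(602.0754187582119), np.float64(-172.3245902855564), np.float64(216.175), 0.25801]
(array([-8.38, 34.63,  8.41]), array([0., 0., 0.]))
```

Request:
step_arm(steps=[-1,0,0,0,0,0,0.35,-4,0,0,0,0,0,0.35,-8.4,0,0,0,0,0,0.35,-8.4,5,1.21,0,0,0,0.2,-8.4,11,2.67,0,0,0,-1,-8.4,17,4.13,0,0,0,-1,-8.4,23,5.58,0,0,0,-1,-8.4,29,7.04,0,0,0,-1,-8.4,34.6,8.4,0,0,0,-1,-8.4,34.6,8.4,0,0,0,-1,-8.4,34.6,8.4,0,0,0,-1])

```text
time_s: 9.9
tool_pos: [595.0, 183.5, 300.4]
ee_rot: [0.701, -0.091, 0.701, 0.091]
wrist_force: [0.2, 0.0, -0.0]
finger_gap: 85.1
```

```bash
python3 - <<'E'
from h import *
for n in("top","side"):
    im=get_image(n); cv2.imwrite(f"pics/{n}5.png",im[:,:,::-1])
    x0,y0,x1,y1=(355,150,455,245) if n=="top" else (295,235,405,315)
    cv2.imwrite(f"pics/{n[0]}5c.png",cv2.convertScaleAbs(cv2.resize(im[y0:y1,x0:x1,::-1],None,fx=6,fy=6,interpolation=cv2.INTER_CUBIC),alpha=1.4))
    im2=np.zeros_like(im);im2[y0:y1,x0:x1]=im[y0:y1,x0:x1]
    for sm in ((90,100) if n=="top" else (130,)):
     print(n,sm)
     for s,u,A,H in lids(n,im2,4,40,sm,13): print(s,u,A,H)
print(sense()["tool_pos"])
E
```

```text
top 90
[ 571.2  -140.17] [388.68 212.18] 230.1875 287.5
[ 589.47 -212.56] [424.1  203.21] 198.5625 259.84375
[ 600.79 -170.65] [403.11 197.82] 223.25 276.625
[ 612.05 -129.07] [382.4  192.48] 222.75 279.34375
[ 627.59 -201.67] [417.63 185.01] 166.78125 211.25
top 100
[ 570.88 -139.84] [388.52 212.34] 210.3125 270.03125
[ 585.75 -211.97] [423.92 205.01] 148.3125 187.1875
[ 600.69 -170.46] [403.02 197.86] 203.5 259.09375
[ 611.79 -128.92] [382.32 192.6 ] 205.5 262.84375
[ 626.31 -201.95] [417.81 185.61] 135.90625 170.59375
side 130
[ 592.03 -214.11] [344.16 293.09] 255.625 306.21875
[ 631.22 -203.2 ] [364.47 286.74] 242.96875 289.375
[ 602.32 -172.59] [347.5  273.09] 241.15625 282.5625
[ 572.53 -142.52] [330.92 260.36] 226.5625 257.125
[ 613.61 -130.68] [351.11 254.28] 217.9375 250.34375
[595.28 182.29 300.26]
```

View pics/t5c.png

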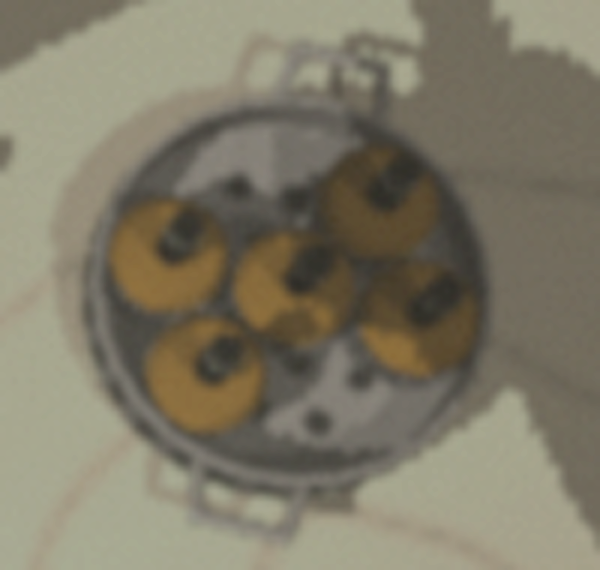

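View pics/s5c.png

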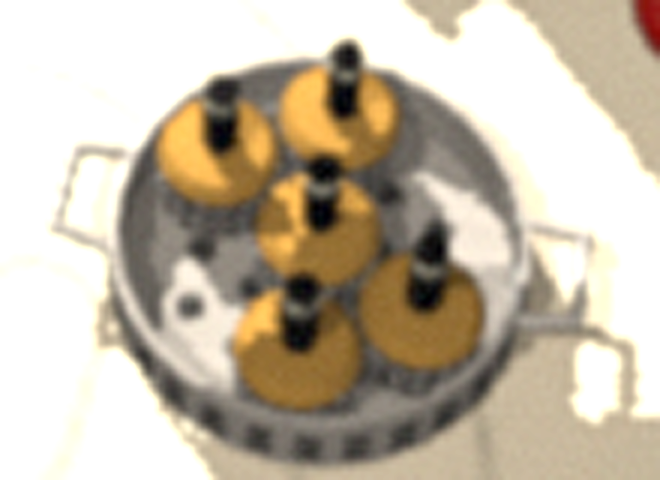

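Request:
step_arm(steps=[5,0.04,0.08,0,0,0,-1,7.5,0.04,0.08,0,0,0,-1,8.37,0.04,0.08,0,0,0,-1,8.37,0.04,0.08,0,0,0,-1,8.37,0.04,0.08,0,0,0,0,8.37,0.04,0.08,0,0,0,0.3,8.37,0.04,0.08,0,0,0,0.5,8.37,0.04,0.08,0,0,0,0.6,8.37,0.04,0.08,0,0,0,0.7,8.37,0.04,0.08,0,0,0,1,8.37,0.04,0.08,0,0,0,1,8.37,0.04,0.08,0,0,0,1], grip_force=30)

```text
time_s: 11.5
tool_pos: [595.7, 184.3, 216.2]
ee_rot: [0.701, -0.091, 0.701, 0.091]
wrist_force: [0.4, -0.1, 0.1]
finger_gap: 10.9
```

```bash
python3 - <<'E'
from h import *
cmd=[595.0,183.6,299.875,.258];cmd=fwd(cmd,[8.37,.04,.08,0]);print(cmd)
print(sense()["tool_pos"],row(cmd,[643.2,-161.5,300,.258]),row(cmd,[561.1,-183.1,300,.258]))
E
```

```text
[np.float64(595.6714628612676), np.float64(184.19087868969726), np.float64(216.175), 0.258]
[595.72 184.29 216.24] (array([ -8.38, -34.64,  -4.22]), array([0., 0., 0.])) (array([ -8.38, -34.63, -12.71]), array([0., 0., 0.]))
```

Request:
step_arm(steps=[-0.5,0,0,0,0,0,1,-2,0,0,0,0,0,1,-5,0,0,0,0,0,1,-8.4,0,0,0,0,0,1,-8.4,-4,-0.5,0,0,0,1,-8.4,-10,-1.2,0,0,0,1,-8.4,-16,-2,0,0,0,1,-8.4,-22,-2.7,0,0,0,1,-8.4,-28,-3.4,0,0,0,1,-8.4,-34.64,-4.22,0,0,0,1,-8.4,-34.64,-4.22,0,0,0,1,-6.5,-34.64,-4.22,0,0,0,1,-4.5,-34.64,-4.22,0,0,0,1,-3.4,-34.64,-4.22,0,0,0,1,-3.4,-34.64,-4.22,0,0,0,1,-3.4,-34.64,-4.22,0,0,0,1,-3.4,-34.64,-4.22,0,0,0,1])

```text
time_s: 13.62
tool_pos: [643.5, -161.4, 251.3]
ee_rot: [0.702, -0.091, 0.701, 0.091]
wrist_force: [-0.5, 0.4, -0.7]
finger_gap: 11.0
```

```bash
python3 - <<'E'
from h import *
for n in("side",):
    im=get_image(n); cv2.imwrite(f"pics/{n}6.png",im[:,:,::-1])
s=sense();print(s["wrist_force"],s["finger_gap"],s["tool_pos"])
s=cv2.imread("pics/side6.png");cv2.imwrite("pics/s6c.png",cv2.resize(s[215:315,300:400],None,fx=6,fy=6,interpolation=cv2.INTER_CUBIC))
E
```

```text
[ 0.82 -0.66 -0.33] 10.847468058609234 [ 643.47 -161.43  251.25]
```

View pics/s6c.png

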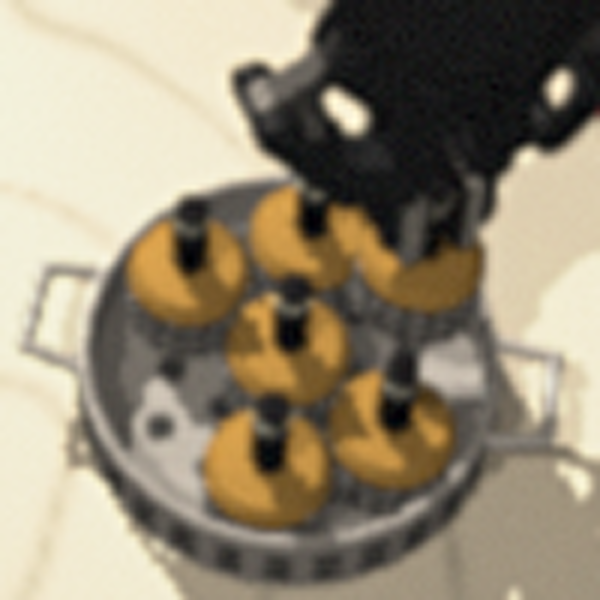

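```bash
python3 - <<'E'
from h import *
s=cv2.imread("pics/side6.png");cv2.imwrite("pics/s6d.png",cv2.resize(s[240:300,335:385],None,fx=12,fy=10,interpolation=cv2.INTER_CUBIC))
for l,r,b,z0 in [(354,481,313,39),(226,350,407,4),(328,455,490,4),(204,330,530,4)]:
    print(fitlow("side",l/6+300,r/6+300,b/6+215,z0,[600,-200]))
q=proj("side",lidmodel(643.4,-161.8,39)[:60]);print(q.min(0),q.max(0))
E
```

```text
[ 643.14 -163.15]
[ 603.15 -173.85]
[ 632.61 -203.88]
[ 592.59 -214.92]
[358.94 248.32] [380.31 266.53]
```

View pics/s6d.png

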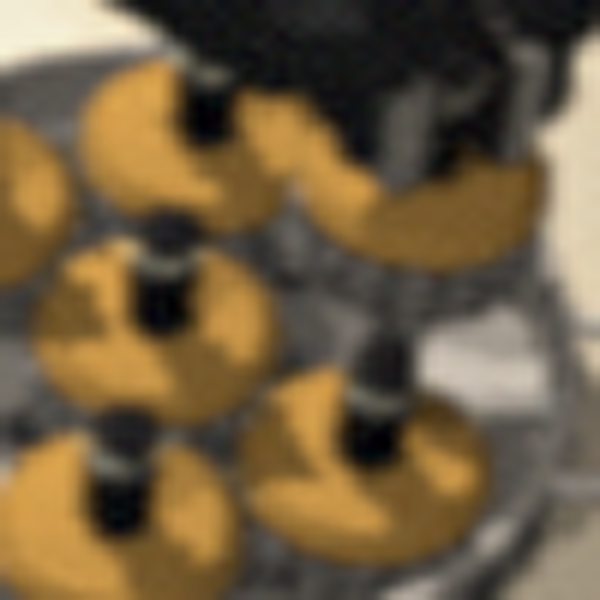

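Request:
step_arm(steps=[0.8,0,0.02,0,0,0,1,1.5,0,0.02,0,0,0,1,2.0,0,0.02,0,0,0,1,2.4,0,0.02,0,0,0,1,2.8,0,0.02,0,0,0,1,3.1,0,0.02,0,0,0,1,3.1,0,0.02,0,0,0,1])

```text
time_s: 14.55
tool_pos: [643.4, -161.4, 218.9]
ee_rot: [0.701, -0.091, 0.701, 0.091]
wrist_force: [-0.2, -0.4, 0.2]
finger_gap: 11.1
```

```bash
python3 - <<'E'
from h import *
for n in("side",):
    im=get_image(n); cv2.imwrite(f"pics/{n}7.png",im[:,:,::-1])
s=sense();print(s["wrist_force"],s["torque"],s["finger_gap"],s["tool_pos"])
s=cv2.imread("pics/side7.png");cv2.imwrite("pics/s7c.png",cv2.resize(s[235:310,315:400],None,fx=8,fy=8,interpolation=cv2.INTER_CUBIC))
E
```

```text
[-0.53 -0.49 -0.49] [-0.   -0.06  0.01] 11.031087335671142 [ 643.46 -161.4   219.15]
```

View pics/s7c.png

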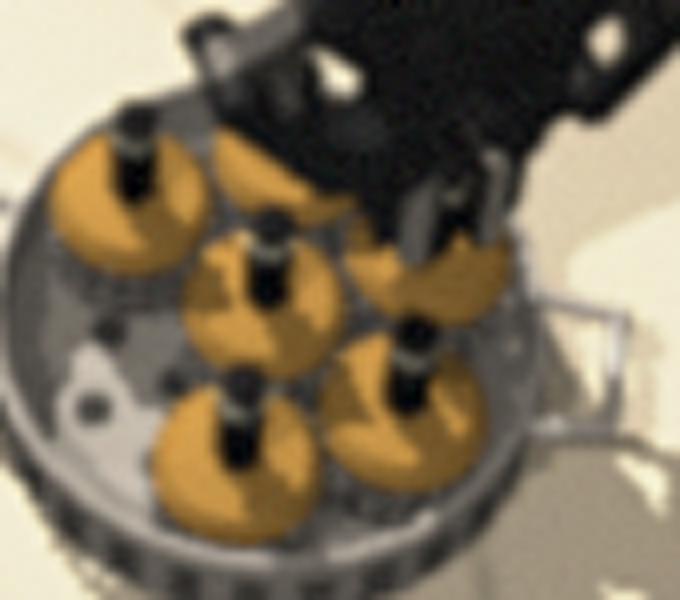

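Request:
step_arm(steps=[0.1,0,0,0,0,0,1,0.2,0,0,0,0,0,1,0.3,0,0,0,0,0,1,0.33,0,0,0,0,0,1,0.33,0,0,0,0,0,0.65,0.33,0,0,0,0,0,0.55,0.33,0,0,0,0,0,0.45,0.33,0,0,0,0,0,0.4,0.33,0,0,0,0,0,0.4])

```text
time_s: 15.72
tool_pos: [643.5, -161.4, 215.9]
ee_rot: [0.701, -0.091, 0.701, 0.091]
wrist_force: [0.7, 0.2, 0.5]
finger_gap: 25.6
```

```bash
python3 - <<'E'
from h import *
cmd=[595.67,184.19,216.175,.258];cmd=fwd(cmd,[-3.4,-34.64,-4.22,0]);cmd=fwd(cmd,[3.1,0,.02,0]);cmd=fwd(cmd,[.33,0,0,0]);print(cmd,sense()["tool_pos"])
print(row(cmd,[584.6,247.9,300,.258]))
E
```

```text
[np.float64(643.4431178827062), np.float64(-161.46110907932152), np.float64(215.875), 0.258] [ 643.46 -161.42  215.85]
(array([-8.41, 41.08,  4.75]), array([0., 0., 0.]))
```

Request:
step_arm(steps=[-1,0,0,0,0,0,0.4,-4,0,0,0,0,0,0.4,-8.4,0,0,0,0,0,0.4,-8.4,5,0.6,0,0,0,0.2,-8.4,11,1.3,0,0,0,-1,-8.4,17,2,0,0,0,-1,-8.4,23,2.7,0,0,0,-1,-8.4,29,3.4,0,0,0,-1,-8.4,35,4,0,0,0,-1,-8.4,41.1,4.75,0,0,0,-1,-8.4,41.1,4.75,0,0,0,-1,-8.4,41.1,4.75,0,0,0,-1])

```text
time_s: 17.23
tool_pos: [584.5, 248.1, 300.5]
ee_rot: [0.701, -0.091, 0.701, 0.091]
wrist_force: [-0.3, -1.0, -0.5]
finger_gap: 85.6
```

```bash
python3 - <<'E'
from h import *
for n in("top","side"):
    im=get_image(n); cv2.imwrite(f"pics/{n}8.png",im[:,:,::-1])
    x0,y0,x1,y1=(355,150,455,245) if n=="top" else (295,235,405,315)
    cv2.imwrite(f"pics/{n[0]}8c.png",cv2.convertScaleAbs(cv2.resize(im[y0:y1,x0:x1,::-1],None,fx=6,fy=6,interpolation=cv2.INTER_CUBIC),alpha=1.4))
    im2=np.zeros_like(im);im2[y0:y1,x0:x1]=im[y0:y1,x0:x1]
    for sm in ((90,) if n=="top" else (130,)):
     print(n,sm)
     for s,u,A,H in lids(n,im2,4,40,sm,13): print(s,u,A,H)
print(sense()["tool_pos"])
E
```

```text
top 90
[ 569.84 -139.68] [388.47 212.84] 215.3125 266.21875
[ 589.95 -212.86] [424.23 202.97] 193.8125 253.6875
[ 600.62 -172.05] [403.8 197.9] 181.3125 247.46875
[ 611.81 -128.65] [382.19 192.59] 199.125 262.15625
[ 630.32 -201.96] [417.7  183.72] 189.125 252.71875
[ 639.89 -160.71] [397.31 179.26] 168.90625 215.28125
side 130
[ 592.28 -214.59] [344.32 293.32] 247.78125 294.0625
[ 631.76 -203.1 ] [364.75 286.67] 248.3125 295.75
[ 602.34 -173.29] [347.55 273.41] 225.78125 264.78125
[ 643.33 -162.28] [368.04 267.4 ] 218.28125 258.6875
[ 572.42 -142.48] [330.87 260.35] 226.4375 257.8125
[ 613.77 -130.51] [351.18 254.2 ] 209.09375 248.46875
[584.9  246.89 300.29]
```

View pics/t8c.png

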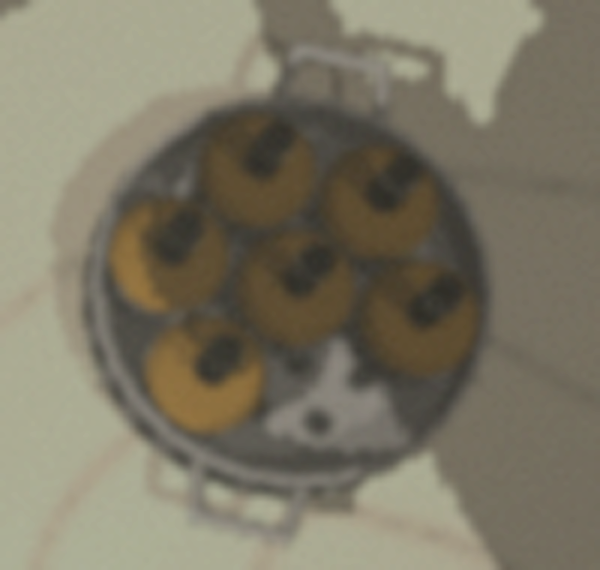

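View pics/s8c.png

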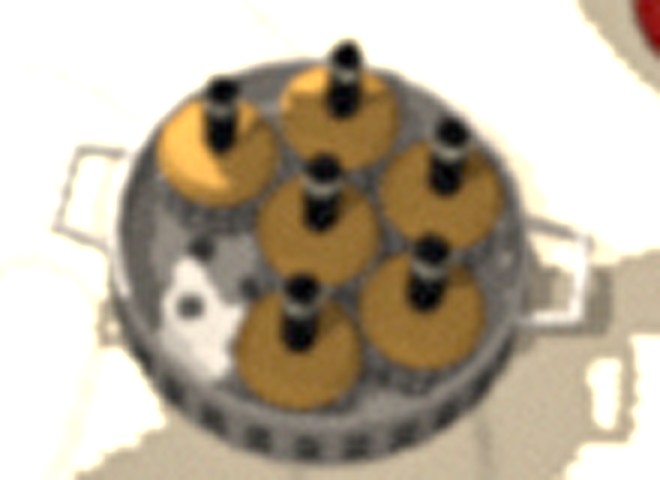

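Request:
step_arm(steps=[5,0,0,0,0,0,-1,7.5,0,0,0,0,0,-1,8.37,0,0,0,0,0,-1,8.37,0,0,0,0,0,-1,8.37,0,0,0,0,0,0,8.37,0,0,0,0,0,0.3,8.37,0,0,0,0,0,0.5,8.37,0,0,0,0,0,0.6,8.37,0,0,0,0,0,0.7,8.37,0,0,0,0,0,1,8.37,0,0,0,0,0,1,8.37,0,0,0,0,0,1], grip_force=30)

```text
time_s: 18.82
tool_pos: [584.6, 248.1, 216.3]
ee_rot: [0.701, -0.091, 0.701, 0.091]
wrist_force: [-0.0, 0.9, -0.2]
finger_gap: 10.9
```

```bash
python3 - <<'E'
from h import *
cmd=[643.443,-161.461,215.875,.258];cmd=fwd(cmd,[-8.4,41.1,4.75,0]);cmd=fwd(cmd,[8.37,0,0,0]);print(cmd)
print(sense()["tool_pos"],row(cmd,[561.2,-183.1,300,.258]))
E
```

```text
[np.float64(584.5053313154325), np.float64(248.05530151927786), np.float64(216.175), 0.258]
[584.55 248.13 216.27] (array([ -8.38, -41.09, -13.25]), array([0., 0., 0.]))
```

Request:
step_arm(steps=[-0.5,0,0,0,0,0,1,-2,0,0,0,0,0,1,-5,0,0,0,0,0,1,-8.4,0,0,0,0,0,1,-8.4,-4,-1.3,0,0,0,1,-8.4,-9.5,-3.1,0,0,0,1,-8.4,-15,-4.8,0,0,0,1,-8.4,-20.5,-6.6,0,0,0,1,-8.4,-26,-8.4,0,0,0,1,-8.4,-31.5,-10.2,0,0,0,1,-8.4,-37,-11.9,0,0,0,1,-8.4,-41.1,-13.25,0,0,0,1,-8.4,-41.1,-13.25,0,0,0,1,-6.5,-41.1,-13.25,0,0,0,1,-4.5,-41.1,-13.25,0,0,0,1,-3.4,-41.1,-13.25,0,0,0,1,-3.4,-41.1,-13.25,0,0,0,1,-3.4,-41.1,-13.25,0,0,0,1,-3.4,-41.1,-13.25,0,0,0,1])

```text
time_s: 21.2
tool_pos: [561.5, -183.1, 251.2]
ee_rot: [0.702, -0.091, 0.701, 0.091]
wrist_force: [0.3, 0.1, -0.9]
finger_gap: 10.7
```

```bash
python3 - <<'E'
from h import *
for n in("side",):
    im=get_image(n); cv2.imwrite(f"pics/{n}9.png",im[:,:,::-1])
s=sense();print(s["wrist_force"],s["finger_gap"],s["tool_pos"])
s=cv2.imread("pics/side9.png");cv2.imwrite("pics/s9c.png",cv2.resize(s[235:310,305:375],None,fx=8,fy=8,interpolation=cv2.INTER_CUBIC))
E
```

```text
[-0.35 -0.74  0.42] 10.982419335786421 [ 561.49 -183.15  251.11]
```

View pics/s9c.png

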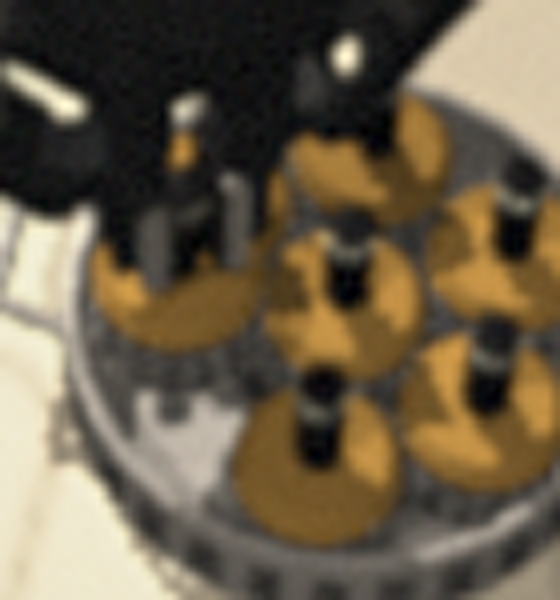

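```bash
python3 - <<'E'
from h import *
for l,r,b,z0 in [(91,262,350,39),(262,424,381,4),(232,402,546,4)]:
    print(fitlow("side",l/8+305,r/8+305,b/8+235,z0,[600,-200]))
q=proj("side",lidmodel(561.3,-184.6,39)[:60]);print((q.min(0)-[305,235])*8,(q.max(0)-[305,235])*8)
E
```

```text
[ 561.95 -182.74]
[ 602.95 -173.4 ]
[ 592.83 -214.77]
[ 87.01 204.79] [261.35 357.49]
```

Request:
step_arm(steps=[0.3,-0.11,-0.05,0,0,0,1,1.0,-0.11,-0.05,0,0,0,1,1.6,-0.11,-0.05,0,0,0,1,2.0,-0.11,-0.05,0,0,0,1,2.4,-0.11,-0.05,0,0,0,1,2.8,-0.11,-0.05,0,0,0,1,3.1,-0.11,-0.05,0,0,0,1,3.1,-0.11,-0.05,0,0,0,1])

```text
time_s: 22.25
tool_pos: [561.0, -184.3, 218.9]
ee_rot: [0.701, -0.091, 0.701, 0.091]
wrist_force: [0.5, -0.1, -0.8]
finger_gap: 11.0
```

```bash
python3 - <<'E'
from h import *
for n in("side",):
    im=get_image(n); cv2.imwrite(f"pics/{n}10.png",im[:,:,::-1])
s=sense();print(s["wrist_force"],s["torque"],s["finger_gap"],s["tool_pos"])
s=cv2.imread("pics/side10.png");cv2.imwrite("pics/s10c.png",cv2.resize(s[235:310,305:375],None,fx=8,fy=8,interpolation=cv2.INTER_CUBIC))
E
```

```text
[-0.01  0.51 -0.73] [ 0.04 -0.01  0.04] 10.762829523220189 [ 561.08 -184.27  219.13]
```

View pics/s10c.png

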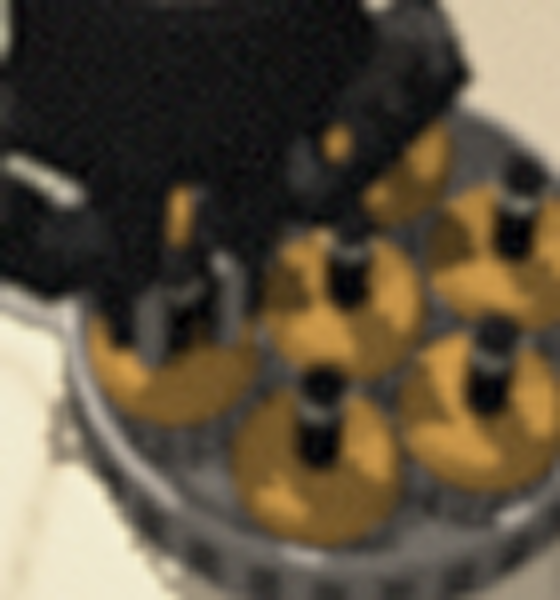

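Request:
step_arm(steps=[0.1,0,0,0,0,0,1,0.2,0,0,0,0,0,1,0.3,0,0,0,0,0,1,0.33,0,0,0,0,0,1,0.33,0,0,0,0,0,0.65,0.33,0,0,0,0,0,0.55,0.33,0,0,0,0,0,0.45,0.33,0,0,0,0,0,0.4,0.33,0,0,0,0,0,0.4,-1,0,0,0,0,0,0.4,-4,0,0,0,0,0,0.4,-8.4,0,0,0,0,0,0.4,-8.4,8,0,0,0,0,0.4,-8.4,14,0,0,0,0,0.4,-8.4,20,0,0,0,0,0.4,-8.4,26,0,0,0,0,0.4,-8.4,32,0,0,0,0,0.4,-8.4,32,0,0,0,0,0.4])

```text
time_s: 24.55
tool_pos: [478.3, 128.3, 304.6]
ee_rot: [0.702, -0.092, 0.7, 0.093]
wrist_force: [-0.1, -0.7, -0.3]
finger_gap: 25.5
```

```bash
python3 - <<'E'
from h import *
for n in("top","side"):
    im=get_image(n); cv2.imwrite(f"pics/{n}11.png",im[:,:,::-1])
    x0,y0,x1,y1=(355,150,455,245) if n=="top" else (295,235,405,315)
    cv2.imwrite(f"pics/{n[0]}11c.png",cv2.convertScaleAbs(cv2.resize(im[y0:y1,x0:x1,::-1],None,fx=6,fy=6,interpolation=cv2.INTER_CUBIC),alpha=1.4))
    im2=np.zeros_like(im);im2[y0:y1,x0:x1]=im[y0:y1,x0:x1]
    for sm in ((90,) if n=="top" else (130,)):
     print(n,sm)
     for s,u,A,H in lids(n,im2,4,40,sm,13): print(s,u,A,H)
print(sense()["tool_pos"])
E
```

```text
top 90
[ 559.78 -181.69] [409.62 217.71] 243.03125 299.5625
[ 570.3  -140.86] [389.05 212.62] 198.78125 268.46875
[ 590.97 -211.98] [423.77 202.49] 239.53125 292.09375
[ 600.29 -172.11] [403.84 198.05] 195.21875 256.96875
[ 610.42 -129.89] [382.83 193.26] 170.5625 222.96875
[ 630.04 -201.9 ] [417.68 183.85] 182.78125 250.21875
[ 638.25 -160.76] [397.38 180.03] 159.09375 193.25
side 130
[ 592.03 -213.62] [344.13 292.85] 272.0 317.59375
[ 631.8 -203.1] [364.77 286.67] 247.40625 295.4375
[ 560.98 -183.03] [326.37 278.97] 252.4375 291.875
[ 602.32 -173.2 ] [347.54 273.37] 224.25 265.40625
[ 643.41 -162.15] [368.08 267.34] 219.78125 261.46875
[ 572.36 -142.45] [330.83 260.34] 214.96875 249.96875
[ 613.85 -131.39] [351.26 254.58] 201.65625 236.59375
[479.21 125.9  304.2 ]
```

View pics/t11c.png

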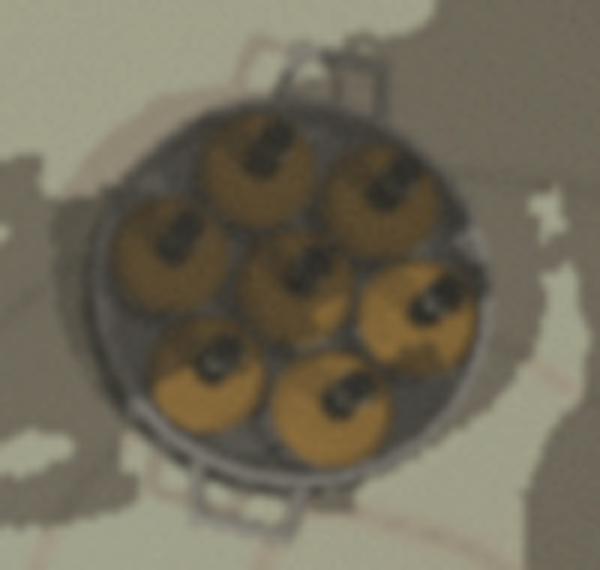

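View pics/s11c.png

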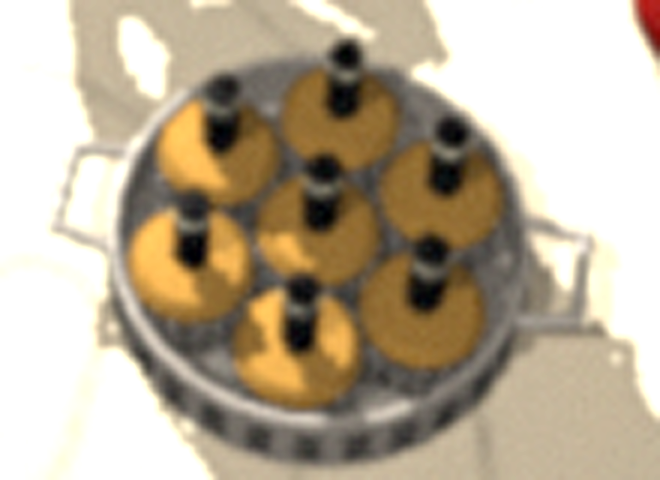

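View pics/side11.png

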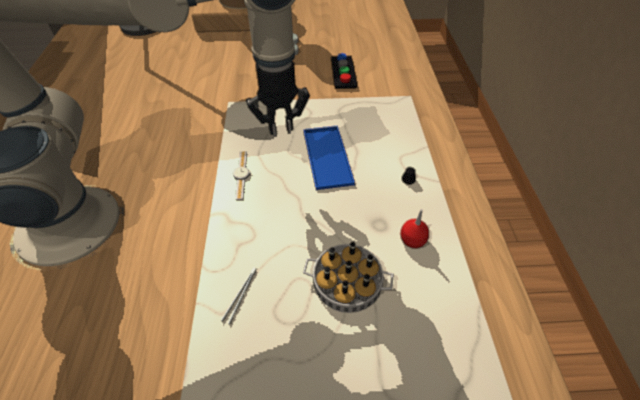

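Seven pots stand upright in the ring, the tray is empty, and the basket loops sit at the same pixels as before. I'll let the arm settle, then hand in.

Request:
step_arm(steps=[0,0,0,0,0,0,0.4,0,0,0,0,0,0,0.4,0,0,0,0,0,0,0.4,0,0,0,0,0,0,0.4])

```text
time_s: 25.15
tool_pos: [479.6, 124.6, 303.1]
ee_rot: [0.701, -0.091, 0.701, 0.091]
wrist_force: [0.8, -0.6, -0.4]
finger_gap: 26.0
```

```bash
python3 -c "
from rig import *
print(hand_in(), sense()['time_s'])"
```

```text
the job is handed in; nothing more can be done
the job is handed in; nothing more can be done
```

I moved the three pots from the tray into the basket, one in the middle and one in each of the two empty outer places. Each was lowered to the floor before I opened the jaws. I handed the job in at about 25 s.

**Final check:** both cameras show all seven pots upright, one in the middle and six around it. Fitted lid positions put the centres of neighbouring pots about 41 to 44 mm apart. The basket loops are at the same pixels as before, the bystanders look untouched and the tray is empty. Wrist force readings stayed under about 2 N.

**Disagreements:**
- The two cameras disagreed by 1 to 2 mm, within their calibration.
- The last top-view fits were up to about 5 mm off the side view for pots in the arm's shadow, so I relied on the side view there.
- After fast moves the arm lagged its target by about 1 mm, and it settled before each pot was lowered.

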